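Roll a round bar into a V-block and set it against the end stop

ROBOT

A 7-joint arm with a two-finger parallel gripper is mounted at the origin on a cart in front of the work surface, level with it; the furniture and walls round the work are solid. World frame = base frame: x ahead of the robot, y to its left, z up, the work surface at z = 0. Lengths are in m, angles in rad, forces in N, time in s.
With the tool pointing down it reaches from about 0.4 to 0.875 m from the base axis. Payload 6.5 kg.
Tool frame: the origin (TCP) lies at the very end of the fingers, on their centre line; the grasp point (between the pads) lies 19 mm behind it; z points along the fingers, y is the line along which they close (so a half turn about z gives the same grasp; the last joint's range is limited). The gripper opens to 88 mm and grips with 3 to 60 N. Pads are 18 mm wide; open, the fingers measure 123 mm over their backs; the gripper's body (75 mm by 187 mm) begins 45 mm behind the grasp point.
Start: joints at [1.197, 0.536, -0.004, 1.538, 0.003, 1.067, -0.071], TCP at [0.197, -0.619, 0.239] pointing down, gripper open.
Joint ranges: [-2.7, 2.7], [-0.37, 2.16], [-1.27, 1.26], [0.24, 2.4], [-1.31, 4.45], [0.19, 1.91], [-2.76, 2.76]. Speed limits (rad/s): [2.39, 2.39, 3.14, 3.14, 3.14, 3.14, 3.14].

INTERFACE

Orientations are given as a rotation vector (axis times angle).
In Python, from station import telemetry, optics, env gives the robot as it stands.
- The arm moves only by the tool drive_tool, never from a script. Its argument "motion" is a list of rows, each an object with "offset": the shift along the tool's x, y, z in cm, a list of three; "twist": the turn, a rotation vector about the tool's x, y, z in degrees, a list of three; "grip": the finger opening in cm, from 0 to 8.81. A call has exactly 10 rows; each row shifts and turns the commanded pose from where the row before left it, along the tool's axes as they then stand; what a row does not reach is not made up. A row lasts 1/10 s, in which the tool goes at most 50 mm and 8.59 degrees, less where a joint would pass 70% of its speed; a pose out of reach is approached as far as the arm can. A call with a gripper value outside its range is refused whole. The fingers move at their own pace and stop on an object; "newtons" is the grip in N (left out, the last holds). Time passes only in rows, so rows that do not move let the fingers close, or fill a call up. It gives the time, the measured TCP pose, the force, the opening and the grip force at its end, in the units of the state.
- telemetry.read_state(): the state, without advancing time (a new reading comes with each control period).
- optics.snapshot(name): name is "scene" or "top" or "wrist"; returns a dict with "pixels" (400x640x3 uint8, red, green, blue), "fov_y" (degrees; the focal length in pixels is half the picture's height over the tangent of half this angle, whatever the lens; pixels are square), "cx", "cy" (the principal point, pixels), "D" ([k1, k2, p1, p2, k3] as OpenCV has them; the pictures are not rectified), "extrinsics" (4x4, takes a point from camera to world coordinates); the wrist camera has in their place "tool_from_camera" (4x4, takes a point from camera to tool coordinates, whose origin is the TCP and whose axes are the flange's). Camera axes: x right, y up, looking along -z (the intrinsics and any distortion apply to the point x, -y, -z); pixel columns grow to the right and rows downward; lengths in m; the calibration is good to about 2 mm. A picture is of the moment at which its call begins: read the wrist's pose just before it. There is no depth.
- env.job_done(): hands the job in; it is judged then, once.
Trained networks look in the newest picture that a camera, given by its name, has taken for a name from the list of things; names that differ only in an ending like _2 or _b are one class to them, and where a whole thing is asked for, a point or a joint stands for the part that bears it (a point fixed in the world has none). Each returns a list of dicts, best first, with "confidence" (0 to 1); they miss things now and then, are a little off and sometimes report something else, mostly with a low value. They report only what shows in the picture. A call takes as long as a camera call. They do not tell look-alikes from the thing itself.
- optics.outline_of(camera, query): "pixels" (400x640 bool, what is visible of it).
- optics.place_of(camera, query): "point" ([x, y, z] in m, in the coordinates of the camera as it stood for that picture, good to about 4 mm: a listed point, or the origin of a listed thing).
The state is a dict: "clock": time; "joint_positions": joint angles; "joint_velocities": joint speeds; "joint_efforts": joint torques, N m; "tcp_pos": TCP position; "tool_rot": TCP orientation; "wrist_force": force on the tool from outside, world axes, zero at the start; "torque": the same for the moment, N m; "finger_gap": finger opening in m; "grasp_force": force on a finger pad.
Only numpy, scipy, OpenCV 4.12 (cv2) and the standard library are available. Lean on these libraries where they do the work, as an engineer would, in place of code of your own. Each camera call takes 0.05 s, during which the arm holds its last target. There are 200 camera calls.

TASK

Roll the round aluminium bar along the worktop and up the ramp, by pushing its side, until it drops into the groove of the V-block; then push on its free end so that it slides along the groove until its other end is right up against the end stop. Only push it with the fingers: do not pick it up, carry it or tip it on end, and leave the vial, the plunger and the tape roll alone.

Things in the scene. Friction and masses are not known exactly. Their poses are not given: they have to be found in the camera images.
- bar: Plain smooth, slippery round aluminium bar, 36 mm in diameter, 150 mm long, about 0.4 kg, loose, lying on the worktop before the ramp (robot's side), up to 0.2 rad askew to the V-block and 15 to 40 mm off centre towards the block's +y. Origin: its centre (18 mm up while it lies on the worktop). Its y axis runs along its length; x and z turn as it rolls.
- vblock: Steel V-block with a loading ramp and an end stop, screwed down, immovable. Origin: on the worktop under the bottom line of the V. x: across the groove, away from the robot (up to 0.25 rad turned); y: along the groove; z: up. Body from y = -75 to +65 mm, x = -92 to +45 mm. The V has 45 degree faces, its bottom is 4 mm up, its far side rises to 34 mm at x = 30 mm.
- ramp_foot (a point): Foot of the ramp: x = -92 mm, y = 0 of the V-block, 1 mm above the worktop; axes as the block's. The ramp, as wide as the block, rises evenly to 19 mm at x = -19 mm; a flat lip runs on to x = -15 mm, where the V begins.
- v_rest (a point): Where the bar's centre belongs: x = 0, y = 0 of the V-block, 29.5 mm above the worktop; axes as the block's. There the bar lies in the V and against the stop, its free end at y = +75 mm, 10 mm past the open +y end of the block.
- stop_face (a point): Point on the inner face of the end stop where the middle of the bar's end will touch it (y = -75 mm, 29.5 mm up). The stop is an upright dark plate across the -y end of the groove, 8 mm thick, 44 mm high, from x = -22 to +45 mm of the V-block.
- vial_tall: Small capped glass vial, 27 mm wide, 76 mm tall, standing behind the V-block. Origin: centre of its underside. To be left alone.
- plunger: Steel plunger with a flat head, 39 mm wide and tall, standing to the right. Origin: centre of its underside. To be left alone.
- tape: Roll of brown tape, 82 mm wide, 19 mm high, lying to the left. Origin: centre of its underside. To be left alone.
Not all that is in view belongs to the job. Of the things like the bar, leave any that is red; of the rest the larger one is meant.

How it is judged:
By the outcome, as a careful person would: the job done as asked, in the order asked, and still so for the second after the job is handed in, with the robot touching nothing.
It also fails if it takes over 56 s, if anything falls off the work surface, if the arm or the gripper's body presses on something with over 40 N, if the wrist force passes 120 N, or if a joint passes its speed limit or range.

## Working session

There is one attempt and no reset: what is moved stays moved. The work goes in short steps, Python scripts to look and compute and a tool call to move; the robot and the scene stay as the last step left them, time stands still between calls to the robot, and variables do not carry over. Pictures are saved under pics/ and viewed, at most 10 in all, crops included, and the job is handed in when it is done.

Besides the shell and the picture viewer there is one more tool, called after "Request:" in YAML: its name, and indented under it one key for each argument. drive_tool: Moves the arm, as the interface text tells. Its arguments: {"type":"object","properties":{"motion":{"type":"array"},"newtons":{"type":"number"}},"required":["motion"]}

```bash
mkdir -p pics; ls; cat > h.py <<'E'
import numpy as np, cv2
from scipy.spatial.transform import Rotation as R
from station import telemetry, optics, env
def snap(n):
    s=telemetry.read_state(); d=optics.snapshot(n)
    if n=='wrist':
        T=np.eye(4);T[:3,:3]=R.from_rotvec(s['tool_rot']).as_matrix();T[:3,3]=s['tcp_pos']
        E=T@np.array(d['tool_from_camera'])
    else: E=np.array(d['extrinsics'])
    d['E']=E; f=200/np.tan(np.radians(d['fov_y'])/2)
    d['K']=np.array([[f,0,d['cx']],[0,f,d['cy']],[0,0,1.]]); d['D']=np.array(d['D'],float); return d
def w(d,p): return (d['E']@np.append(p,1))[:3]
def px2w(d,uv,z):
    q=cv2.undistortPoints(np.array(uv,float).reshape(-1,1,2),d['K'],d['D']).reshape(-1,2)
    r=np.c_[q[:,0],-q[:,1],-np.ones(len(q))]@d['E'][:3,:3].T; o=d['E'][:3,3]
    return o+r*((z-o[2])/r[:,2])[:,None]
def w2px(d,P):
    c=(np.atleast_2d(P)-d['E'][:3,3])@d['E'][:3,:3]
    return cv2.projectPoints(c*[1,-1,-1],np.zeros(3),np.zeros(3),d['K'],d['D'])[0].reshape(-1,2)
def save(d,f): cv2.imwrite('pics/'+f,np.array(d['pixels'])[...,::-1])
E
python3 - <<'E'
from h import *
print(telemetry.read_state())
for c in ['scene','top']:
    d=snap(c); save(d,c+'1.png')
    for q in ['bar','vblock','ramp_foot','v_rest','stop_face','vial_tall','plunger','tape']:
        print(c,q,[(round(x['confidence'],2),w(d,x['point']).round(3).tolist()) for x in optics.place_of(c,q)])
    for o in optics.outline_of(c,'bar'):
        m=np.array(o['pixels']); v,u=np.nonzero(m); print('outl',round(o['confidence'],2),u.mean().round(),v.mean().round(),m.sum(),np.array(d['pixels'])[m].mean(0).round())
E
```

```text
pics
{'clock': 0.0, 'joint_positions': array([ 1.19678446,  0.53714058, -0.00443629,  1.53881747,  0.00259695,
        1.06726315, -0.07117862]), 'joint_velocities': array([-0.00029677,  0.00201889,  0.00071114,  0.00013413, -0.00047307,
       -0.00101404,  0.00040173]), 'joint_efforts': array([ 5.31804362e-04, -5.70985115e+01,  9.91403461e-01, -2.51604491e+01,
       -5.62009402e-02,  1.79883535e-02,  1.88387598e-04]), 'tcp_pos': array([ 0.19674446, -0.61890532,  0.23787736]), 'tool_rot': array([-3.10287432e+00, -4.81499978e-01,  5.72769894e-04]), 'wrist_force': array([ 0.38834656, -0.11172292,  0.59854182]), 'torque': array([-0.03849204,  0.00531512,  0.0102297 ]), 'grasp_force': 0.0, 'finger_gap': 0.08838130837252373}
scene bar [(0.78, [0.466, -0.155, 0.01]), (0.67, [0.449, 0.008, 0.019]), (0.59, [0.481, 0.21, 0.018])]
scene vblock [(0.64, [0.629, -0.003, 0.001])]
scene ramp_foot [(0.86, [0.538, -0.014, 0.003])]
scene v_rest [(0.61, [0.624, -0.002, 0.03])]
scene stop_face [(0.88, [0.631, -0.084, 0.03]), (0.45, [0.534, -0.013, 0.002]), (0.21, [0.731, 0.014, -0.0])]
scene vial_tall [(0.8, [0.735, 0.015, -0.001])]
scene plunger [(0.48, [0.402, -0.254, -0.001])]
scene tape [(0.69, [0.383, 0.336, 0.002])]
outl 0.68 394.0 182.0 242 [177. 174. 176.]
outl 0.67 320.0 256.0 1122 [193.  85.  82.]
outl 0.56 372.0 214.0 665 [183. 179. 182.]
top bar [(0.88, [0.483, 0.209, 0.018]), (0.74, [0.471, -0.156, 0.014]), (0.71, [0.449, 0.009, 0.018])]
top vblock [(0.72, [0.626, -0.007, -0.004])]
top ramp_foot [(0.6, [0.535, -0.015, 0.001])]
top v_rest [(0.79, [0.625, -0.006, 0.031]), (0.33, [0.406, -0.258, 0.001])]
top stop_face [(0.56, [0.637, -0.075, 0.033]), (0.37, [0.625, -0.005, 0.03])]
top vial_tall [(0.49, [0.74, 0.012, -0.002])]
top plunger [(0.72, [0.404, -0.258, -0.001])]
top tape [(0.96, [0.38, 0.337, -0.001])]
outl 0.64 387.0 245.0 368 [134. 137. 144.]
outl 0.6 328.0 251.0 744 [137. 140. 147.]
```

View pics/scene1.png

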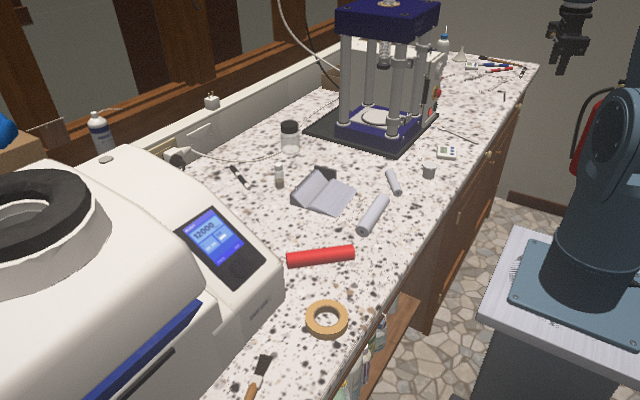

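View pics/top1.png

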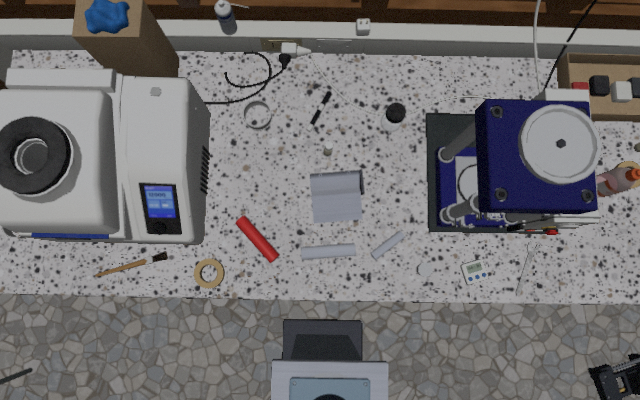

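```bash
python3 - <<'E'
from h import *
for c in ['scene','top']:
    d=snap(c); 
    for o in optics.outline_of(c,'bar')+optics.outline_of(c,'vblock'):
        m=np.array(o['pixels']); n=m.astype(np.uint8)
        (cx,cy),(a,b),t=cv2.minAreaRect(np.argwhere(m)[:,::-1].astype(np.float32))
        B=cv2.boxPoints(((cx,cy),(a,b),t)); print(c,round(o['confidence'],2),m.sum(),np.array(d['pixels'])[m].mean(0).round(),px2w(d,B,0.018).round(3).tolist())
E
```

```text
scene 0.86 1060 [193.  82.  79.] [[0.553, 0.238, 0.018], [0.438, 0.135, 0.018], [0.409, 0.18, 0.018], [0.52, 0.277, 0.018]]
scene 0.84 667 [182. 178. 181.] [[0.459, 0.094, 0.018], [0.48, -0.095, 0.018], [0.436, -0.078, 0.018], [0.42, 0.105, 0.018]]
scene 0.74 223 [179. 176. 179.] [[0.513, -0.189, 0.018], [0.501, -0.219, 0.018], [0.422, -0.115, 0.018], [0.433, -0.089, 0.018]]
scene 0.68 2187 [174. 170. 176.] [[0.672, 0.076, 0.018], [0.73, -0.159, 0.018], [0.535, -0.082, 0.018], [0.508, 0.121, 0.018]]
top 0.88 404 [134. 137. 144.] [[0.449, -0.105, 0.018], [0.515, -0.192, 0.018], [0.492, -0.21, 0.018], [0.425, -0.122, 0.018]]
top 0.68 685 [145.  48.  47.] [[0.524, 0.274, 0.018], [0.55, 0.247, 0.018], [0.441, 0.142, 0.018], [0.415, 0.168, 0.018]]
top 0.63 652 [138. 141. 149.] [[0.462, 0.082, 0.018], [0.471, -0.066, 0.018], [0.434, -0.068, 0.018], [0.426, 0.08, 0.018]]
top 0.63 2457 [126. 129. 138.] [[0.669, 0.064, 0.018], [0.683, -0.085, 0.018], [0.539, -0.096, 0.018], [0.526, 0.051, 0.018]]
```

The scene shows the larger grey bar at px (373,215), with the V-block behind it at (322,190). The small grey bar is at (393,182) and the red one at (320,256). In the top view the bar is at (328,251) and the V-block at (336,196), and the networks agree with both pictures. I'll use bar ≈ (0.449, 0.009) with yaw ≈ 0.055, and block yaw ≈ 0.093.

Request:
drive_tool:
  motion:
    - {"offset": [0, 0, 0], "twist": [0, 0, 6.15], "grip": 8.8}
    - {"offset": [0, 0, 0], "twist": [0, 0, 6.15], "grip": 8.8}
    - {"offset": [2.9, -3.74, 0], "twist": [0, 0, 0], "grip": 8.8}
    - {"offset": [2.9, -3.74, 0], "twist": [0, 0, 0], "grip": 8.8}
    - {"offset": [2.9, -3.74, 0], "twist": [0, 0, 0], "grip": 8.8}
    - {"offset": [2.9, -3.74, 0], "twist": [0, 0, 0], "grip": 8.8}
    - {"offset": [2.9, -3.74, 0], "twist": [0, 0, 0], "grip": 8.8}
    - {"offset": [2.9, -3.74, 0], "twist": [0, 0, 0], "grip": 8.8}
    - {"offset": [2.9, -3.74, 0], "twist": [0, 0, 0], "grip": 8.8}
    - {"offset": [2.9, -3.74, 0], "twist": [0, 0, 0], "grip": 8.8}

```text
clock: 2.3
tcp_pos: [0.4009, -0.2984, 0.239]
tool_rot: [3.138, 0.146, 0.001]
wrist_force: [0.4, -0.3, 0.1]
finger_gap: 0.0878
grasp_force: 0.0
```

Request:
drive_tool:
  motion:
    - {"offset": [0.68, -4.24, 0], "twist": [0, 0, 0], "grip": 8.8}
    - {"offset": [0.68, -4.24, 0], "twist": [0, 0, 0], "grip": 8.8}
    - {"offset": [0.68, -4.24, 0], "twist": [0, 0, 0], "grip": 8.8}
    - {"offset": [0.68, -4.24, 0], "twist": [0, 0, 0], "grip": 8.8}
    - {"offset": [0.68, -4.24, 0], "twist": [0, 0, 0], "grip": 8.8}
    - {"offset": [0.68, -4.24, 0], "twist": [0, 0, 0], "grip": 8.8}
    - {"offset": [0.68, -4.24, 0], "twist": [0, 0, 0], "grip": 8.8}
    - {"offset": [0, 0, 0], "twist": [0, 0, 0], "grip": 8.8}
    - {"offset": [0, 0, 0], "twist": [0, 0, 0], "grip": 8.8}
    - {"offset": [0, 0, 0], "twist": [0, 0, 0], "grip": 8.8}

```text
clock: 3.3
tcp_pos: [0.4198, -0.0013, 0.2387]
tool_rot: [3.138, 0.143, -0.0]
wrist_force: [-0.4, -0.1, 0.0]
finger_gap: 0.0884
grasp_force: 0.0
```

```bash
cat > look.py <<'E'
from h import *
import sys
s=telemetry.read_state(); M=R.from_rotvec(s['tool_rot']).as_matrix()
print(s['clock'],s['tcp_pos'].round(4),'yaw',np.degrees(np.arctan2(M[1,0],M[0,0])).round(2),M[:,2].round(3),s['wrist_force'].round(1))
for c in sys.argv[2:]:
    d=snap(c); save(d,c+sys.argv[1]+'.png')
    for q in ['bar','ramp_foot','v_rest','stop_face']:
        print(c,q,[(round(x['confidence'],2),w(d,x['point']).round(3).tolist()) for x in optics.place_of(c,q)])
    for o in optics.outline_of(c,'bar'):
        m=np.array(o['pixels'])
        B=cv2.boxPoints(cv2.minAreaRect(np.argwhere(m)[:,::-1].astype(np.float32))); print(m.sum(),np.array(d['pixels'])[m].mean(0).round(),px2w(d,B,0.018).round(3).tolist())
E
python3 look.py 2 wrist
```

```text
3.3 [ 0.4198 -0.0013  0.2387] yaw 5.24 [-0.    -0.001 -1.   ] [-0.4 -0.1  0. ]
wrist bar [(0.75, [0.484, 0.21, 0.021]), (0.71, [0.445, 0.007, 0.02]), (0.65, [0.47, -0.155, 0.014])]
wrist ramp_foot [(0.55, [0.537, -0.014, 0.002])]
wrist v_rest []
wrist stop_face []
1776 [199. 200. 208.] [[0.447, -0.105, 0.018], [0.513, -0.191, 0.018], [0.494, -0.209, 0.018], [0.426, -0.122, 0.018]]
3695 [206. 207. 214.] [[0.458, 0.089, 0.018], [0.474, -0.065, 0.018], [0.437, -0.07, 0.018], [0.421, 0.088, 0.018]]
4205 [215.  19.  14.] [[0.528, 0.282, 0.018], [0.552, 0.252, 0.018], [0.437, 0.141, 0.018], [0.408, 0.17, 0.018]]
```

Request:
drive_tool:
  motion:
    - {"offset": [-2.1, -0.8, 0], "twist": [0, 0, 0], "grip": 8.8}
    - {"offset": [0, 0, 3.6], "twist": [0, 0, 0], "grip": 8.8}
    - {"offset": [0, 0, 3.6], "twist": [0, 0, 0], "grip": 8.8}
    - {"offset": [0, 0, 3.6], "twist": [0, 0, 0], "grip": 8.8}
    - {"offset": [0, 0, 3.6], "twist": [0, 0, 0], "grip": 8.8}
    - {"offset": [0, 0, 3.4], "twist": [0, 0, 0], "grip": 8.8}
    - {"offset": [0, 0, 0], "twist": [0, 0, 0], "grip": 8.8}
    - {"offset": [0, 0, 0], "twist": [0, 0, 0], "grip": 8.8}
    - {"offset": [0, 0, 0], "twist": [0, 0, 0], "grip": 8.8}
    - {"offset": [0, 0, 0], "twist": [0, 0, 0], "grip": 8.8}

```text
clock: 4.6
tcp_pos: [0.3996, 0.0059, 0.0623]
tool_rot: [3.138, 0.146, 0.005]
wrist_force: [-0.1, -0.2, 0.7]
finger_gap: 0.0881
grasp_force: 0.0
```

Request:
drive_tool:
  motion:
    - {"offset": [0, 0, 2.5], "twist": [0, 0, 0], "grip": 8.8}
    - {"offset": [0, 0, 2.4], "twist": [0, 0, 0], "grip": 8.8}
    - {"offset": [0, 0, 0], "twist": [0, 0, 0], "grip": 8.8}
    - {"offset": [0.3, 0, 0], "twist": [0, 0, 0], "grip": 8.8}
    - {"offset": [0.5, 0, 0], "twist": [0, 0, 0], "grip": 8.8}
    - {"offset": [0.5, 0, 0], "twist": [0, 0, 0], "grip": 8.8}
    - {"offset": [0.4, 0, 0], "twist": [0, 0, 0], "grip": 8.8}
    - {"offset": [0.4, 0, 0], "twist": [0, 0, 0], "grip": 8.8}
    - {"offset": [0.4, 0, 0], "twist": [0, 0, 0], "grip": 8.8}
    - {"offset": [0.4, 0, 0], "twist": [0, 0, 0], "grip": 8.8}

```text
clock: 5.6
tcp_pos: [0.4273, 0.0087, 0.0117]
tool_rot: [3.138, 0.146, -0.0]
wrist_force: [-0.0, -0.2, -0.1]
finger_gap: 0.0883
grasp_force: 0.2
```

```bash
python3 look.py 3 top
```

```text
5.6 [0.4273 0.0087 0.0117] yaw 5.33 [-0. -0. -1.] [-0.  -0.2 -0.1]
top bar [(0.63, [0.482, 0.208, 0.015]), (0.59, [0.468, -0.16, 0.013])]
top ramp_foot [(0.79, [0.536, -0.016, 0.001]), (0.22, [0.738, 0.016, -0.002])]
top v_rest [(0.75, [0.629, -0.005, 0.029])]
top stop_face [(0.64, [0.634, -0.077, 0.031])]
755 [149.  55.  54.] [[0.524, 0.275, 0.018], [0.552, 0.246, 0.018], [0.44, 0.141, 0.018], [0.413, 0.17, 0.018]]
339 [140. 143. 151.] [[0.447, -0.106, 0.018], [0.514, -0.19, 0.018], [0.494, -0.206, 0.018], [0.427, -0.123, 0.018]]
107 [133. 133. 129.] [[0.765, 0.024, 0.018], [0.766, 0.001, 0.018], [0.724, 0.0, 0.018], [0.724, 0.023, 0.018]]
```

Request:
drive_tool:
  motion:
    - {"offset": [0.5, 0, 0], "twist": [0, 0, 0], "grip": 8.8}
    - {"offset": [0.7, 0, 0], "twist": [0, 0, 0], "grip": 8.8}
    - {"offset": [0.8, 0, 0], "twist": [0, 0, 0], "grip": 8.8}
    - {"offset": [0.8, 0, 0], "twist": [0, 0, 0], "grip": 8.8}
    - {"offset": [0.8, 0, 0], "twist": [0, 0, 0], "grip": 8.8}
    - {"offset": [0.8, 0, 0], "twist": [0, 0, 0], "grip": 8.8}
    - {"offset": [0.8, 0, 0], "twist": [0, 0, 0], "grip": 8.8}
    - {"offset": [0.8, 0, 0], "twist": [0, 0, 0], "grip": 8.8}
    - {"offset": [0.8, 0, 0], "twist": [0, 0, 0], "grip": 8.8}
    - {"offset": [0.8, 0, 0], "twist": [0, 0, 0], "grip": 8.8}

```text
clock: 6.9
tcp_pos: [0.5018, 0.0155, 0.0114]
tool_rot: [3.138, 0.146, -0.005]
wrist_force: [-6.0, -0.4, 2.8]
finger_gap: 0.0881
grasp_force: 3.2
```

```bash
python3 look.py 4 scene wrist
```

```text
6.9 [0.5018 0.0155 0.0114] yaw 5.33 [-0.003 -0.001 -1.   ] [-6.  -0.4  2.8]
scene bar [(0.75, [0.466, -0.155, 0.015]), (0.61, [0.48, 0.207, 0.019]), (0.57, [0.531, 0.016, 0.019])]
scene ramp_foot [(0.52, [0.619, 0.0, 0.03])]
scene v_rest [(0.67, [0.622, -0.002, 0.032])]
scene stop_face [(0.64, [0.63, -0.082, 0.03])]
1128 [195.  85.  82.] [[0.554, 0.237, 0.018], [0.44, 0.128, 0.018], [0.409, 0.175, 0.018], [0.518, 0.278, 0.018]]
215 [159. 155. 157.] [[0.546, 0.091, 0.018], [0.546, 0.031, 0.018], [0.503, 0.054, 0.018], [0.505, 0.112, 0.018]]
1225 [183. 152. 113.] [[0.44, 0.327, 0.018], [0.368, 0.282, 0.018], [0.322, 0.365, 0.018], [0.387, 0.405, 0.018]]
wrist bar [(0.93, [0.527, 0.015, 0.022])]
wrist ramp_foot []
wrist v_rest []
wrist stop_face []
24183 [186. 188. 196.] [[0.502, 0.103, 0.018], [0.541, 0.101, 0.018], [0.556, -0.064, 0.018], [0.517, -0.074, 0.018]]
273 [74. 18. 17.] [[0.496, 0.188, 0.018], [0.497, 0.178, 0.018], [0.482, 0.181, 0.018], [0.481, 0.191, 0.018]]
```

View pics/wrist4.png

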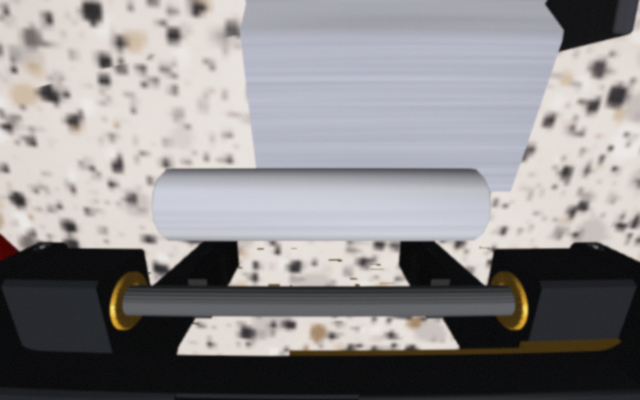

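The wrist view shows the bar at (321,205), straight across the fingers at the foot of the ramp. The ramp spans columns 245–555, so the bar is centred well enough to climb it.

Request:
drive_tool:
  motion:
    - {"offset": [0.6, 0, -0.2], "twist": [0, 0, 0], "grip": 8.8}
    - {"offset": [0.8, 0, -0.2], "twist": [0, 0, 0], "grip": 8.8}
    - {"offset": [0.8, 0, -0.2], "twist": [0, 0, 0], "grip": 8.8}
    - {"offset": [0.8, 0, -0.2], "twist": [0, 0, 0], "grip": 8.8}
    - {"offset": [0.8, 0, -0.2], "twist": [0, 0, 0], "grip": 8.8}
    - {"offset": [0.8, 0, -0.2], "twist": [0, 0, 0], "grip": 8.8}
    - {"offset": [0.8, 0, -0.2], "twist": [0, 0, 0], "grip": 8.8}
    - {"offset": [0.7, 0, -0.2], "twist": [0, 0, 0], "grip": 8.8}
    - {"offset": [0.5, 0, -0.2], "twist": [0, 0, 0], "grip": 8.8}
    - {"offset": [0.4, 0, -0.1], "twist": [0, 0, 0], "grip": 8.8}

```text
clock: 8.5
tcp_pos: [0.5712, 0.022, 0.0306]
tool_rot: [3.138, 0.146, -0.005]
wrist_force: [-4.9, -0.2, 2.9]
finger_gap: 0.0878
grasp_force: 2.7
```

```bash
python3 look.py 5 scene wrist
```

```text
8.5 [0.5712 0.022  0.0306] yaw 5.33 [-0.003 -0.001 -1.   ] [-4.9 -0.2  2.9]
scene bar [(0.96, [0.482, 0.209, 0.017]), (0.82, [0.599, 0.021, 0.035]), (0.73, [0.467, -0.155, 0.013]), (0.24, [0.402, -0.256, 0.0])]
scene ramp_foot [(0.58, [0.537, -0.012, 0.001])]
scene v_rest [(0.8, [0.624, -0.003, 0.032])]
scene stop_face []
1155 [195.  87.  84.] [[0.556, 0.236, 0.018], [0.439, 0.13, 0.018], [0.407, 0.178, 0.018], [0.519, 0.278, 0.018]]
180 [160. 157. 160.] [[0.627, 0.078, 0.018], [0.636, -0.091, 0.018], [0.59, -0.064, 0.018], [0.586, 0.097, 0.018]]
wrist bar [(0.96, [0.598, 0.021, 0.039])]
wrist ramp_foot [(0.66, [0.537, -0.014, 0.002])]
wrist v_rest [(0.79, [0.627, -0.004, 0.033])]
wrist stop_face [(0.83, [0.635, -0.079, 0.028]), (0.33, [0.628, -0.006, -0.001])]
23301 [197. 198. 207.] [[0.606, 0.117, 0.018], [0.623, -0.067, 0.018], [0.581, -0.078, 0.018], [0.563, 0.119, 0.018]]
```

View pics/wrist5.png

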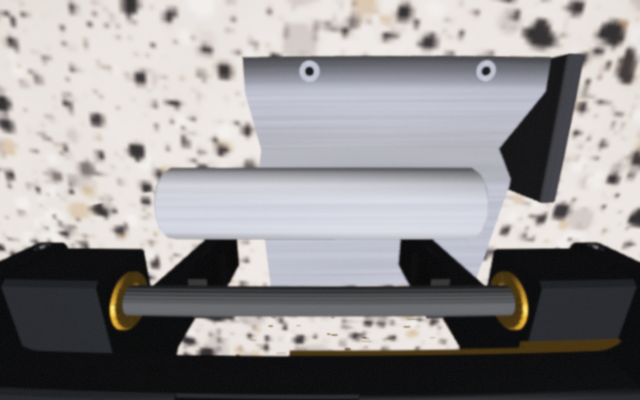

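The wrist view shows the bar at (321,203) at the top of the ramp, parallel to the V, with the stop to the right at (545,130). About 2 cm more should drop it in.

Request:
drive_tool:
  motion:
    - {"offset": [0.4, 0, -0.1], "twist": [0, 0, 0], "grip": 8.8}
    - {"offset": [0.4, 0, 0], "twist": [0, 0, 0], "grip": 8.8}
    - {"offset": [0.4, 0, 0], "twist": [0, 0, 0], "grip": 8.8}
    - {"offset": [0.3, 0, 0], "twist": [0, 0, 0], "grip": 8.8}
    - {"offset": [0.3, 0, 0], "twist": [0, 0, 0], "grip": 8.8}
    - {"offset": [0.2, 0, 0], "twist": [0, 0, 0], "grip": 8.8}
    - {"offset": [0, 0, 0], "twist": [0, 0, 0], "grip": 8.8}
    - {"offset": [0, 0, 0], "twist": [0, 0, 0], "grip": 8.8}
    - {"offset": [-1.5, 0, 0], "twist": [0, 0, 0], "grip": 8.8}
    - {"offset": [-1.5, 0, 0], "twist": [0, 0, 0], "grip": 8.8}

```text
clock: 10.1
tcp_pos: [0.5622, 0.0214, 0.0317]
tool_rot: [-3.138, -0.146, -0.0]
wrist_force: [0.1, -0.7, -1.0]
finger_gap: 0.0886
grasp_force: 0.0
```

```bash
python3 look.py 6 scene wrist
```

```text
10.1 [0.5622 0.0214 0.0317] yaw 5.34 [ 0.  0. -1.] [ 0.1 -0.7 -1. ]
scene bar [(0.69, [0.467, -0.157, 0.014]), (0.57, [0.482, 0.21, 0.018]), (0.55, [0.623, 0.023, 0.03])]
scene ramp_foot [(0.91, [0.536, -0.011, -0.001]), (0.48, [0.623, 0.022, 0.03])]
scene v_rest [(0.77, [0.622, -0.003, 0.029])]
scene stop_face [(0.62, [0.628, -0.08, 0.031])]
347 [159. 155. 157.] [[0.648, 0.091, 0.018], [0.659, -0.01, 0.018], [0.607, 0.015, 0.018], [0.599, 0.111, 0.018]]
1040 [198.  84.  80.] [[0.552, 0.236, 0.018], [0.437, 0.134, 0.018], [0.409, 0.177, 0.018], [0.519, 0.274, 0.018]]
308 [181. 176. 177.] [[0.517, -0.187, 0.018], [0.503, -0.224, 0.018], [0.417, -0.112, 0.018], [0.432, -0.08, 0.018]]
wrist bar [(0.88, [0.623, 0.02, 0.031])]
wrist ramp_foot [(0.92, [0.537, -0.013, 0.004])]
wrist v_rest []
wrist stop_face []
23893 [195. 196. 205.] [[0.633, 0.115, 0.018], [0.65, -0.061, 0.018], [0.611, -0.071, 0.018], [0.593, 0.117, 0.018]]
48294 [153. 154. 165.] [[0.667, 0.069, 0.018], [0.688, -0.102, 0.018], [0.557, -0.15, 0.018], [0.535, 0.063, 0.018]]
```

View pics/wrist6.png

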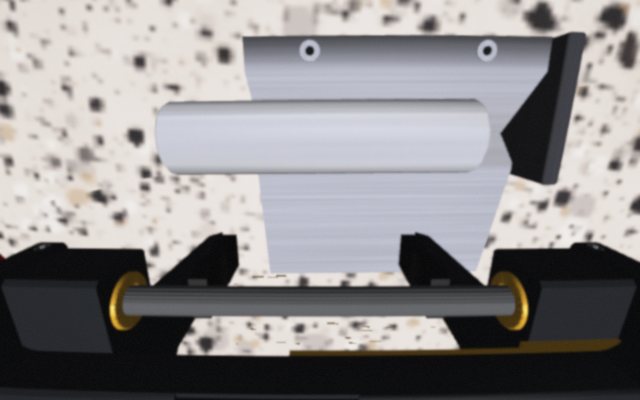

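The wrist view shows the bar lying in the V at (322,136), with its right end (489,136) short of the stop (505,135 at its nearest). The free end is on the left at (157,138). Next I go round with closed fingers to the free end.

Request:
drive_tool:
  motion:
    - {"offset": [0, 0, -4.5], "twist": [0, 0, 0], "grip": 8.8}
    - {"offset": [0, 0, -4.5], "twist": [0, 0, 0], "grip": 0}
    - {"offset": [2.0, -3.8, 0], "twist": [0, 0, 0], "grip": 0}
    - {"offset": [2.0, -3.8, 0], "twist": [0, 0, 0], "grip": 0}
    - {"offset": [2.0, -3.8, 0], "twist": [0, 0, 0], "grip": 0}
    - {"offset": [0, 0, 0], "twist": [0, 0, 0], "grip": 0}
    - {"offset": [0, 0, 0], "twist": [0, 0, 0], "grip": 0}
    - {"offset": [0, 0, 3.3], "twist": [0, 0, 0], "grip": 0}
    - {"offset": [0, 0, 3.3], "twist": [0, 0, 0], "grip": 0}
    - {"offset": [0, 0, 3.4], "twist": [0, 0, 0], "grip": 0}
  newtons: 10

```text
clock: 11.7
tcp_pos: [0.6117, 0.1378, 0.0208]
tool_rot: [3.137, 0.142, 0.0]
wrist_force: [0.0, -0.0, 0.6]
finger_gap: 0.0182
grasp_force: 0.0
```

```bash
python3 look.py 7 scene wrist
```

```text
11.7 [0.6117 0.1378 0.0208] yaw 5.2 [ 0.    -0.001 -1.   ] [ 0.  -0.   0.6]
scene bar [(0.91, [0.625, 0.024, 0.031]), (0.73, [0.484, 0.207, 0.02]), (0.51, [0.467, -0.156, 0.012])]
scene ramp_foot [(0.73, [0.537, -0.012, 0.001])]
scene v_rest [(0.62, [0.623, -0.003, 0.031])]
scene stop_face [(0.72, [0.631, -0.086, 0.032])]
1101 [195.  84.  81.] [[0.553, 0.24, 0.018], [0.44, 0.132, 0.018], [0.409, 0.177, 0.018], [0.518, 0.28, 0.018]]
209 [182. 178. 182.] [[0.513, -0.189, 0.018], [0.502, -0.217, 0.018], [0.424, -0.114, 0.018], [0.434, -0.09, 0.018]]
425 [175. 171. 175.] [[0.64, 0.086, 0.018], [0.663, -0.091, 0.018], [0.62, -0.07, 0.018], [0.602, 0.101, 0.018]]
wrist bar [(0.81, [0.623, 0.023, 0.032])]
wrist ramp_foot [(0.84, [0.538, -0.015, 0.001])]
wrist v_rest [(0.34, [0.737, 0.015, 0.001])]
wrist stop_face []
1034 [103.  17.  14.] [[0.527, 0.266, 0.018], [0.549, 0.263, 0.018], [0.552, 0.223, 0.018], [0.531, 0.224, 0.018]]
11359 [168. 169. 177.] [[0.629, 0.103, 0.018], [0.645, -0.042, 0.018], [0.604, -0.06, 0.018], [0.588, 0.096, 0.018]]
```

View pics/wrist7.png

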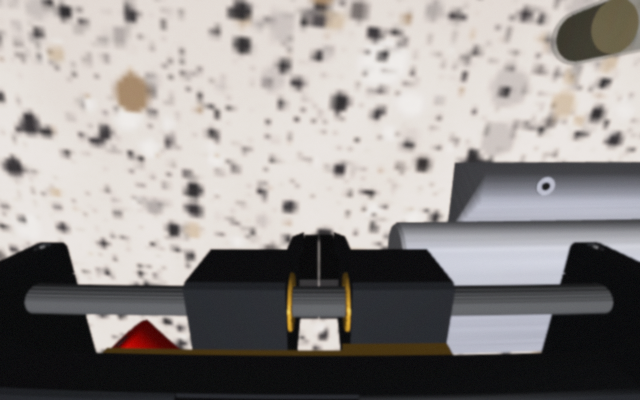

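The wrist view shows the closed fingers at (320,250) to the left of the bar's free end (390,240) and in line with it. Now I push along tool +y.

Request:
drive_tool:
  motion:
    - {"offset": [0, 1.0, 0], "twist": [0, 0, 0], "grip": 0}
    - {"offset": [0, 0.8, 0], "twist": [0, 0, 0], "grip": 0}
    - {"offset": [0, 0.3, 0], "twist": [0, 0, 0], "grip": 0}
    - {"offset": [0, 0.3, 0], "twist": [0, 0, 0], "grip": 0}
    - {"offset": [0, 0.3, 0], "twist": [0, 0, 0], "grip": 0}
    - {"offset": [0, 0.3, 0], "twist": [0, 0, 0], "grip": 0}
    - {"offset": [0, 0.3, 0], "twist": [0, 0, 0], "grip": 0}
    - {"offset": [0, 0.3, 0], "twist": [0, 0, 0], "grip": 0}
    - {"offset": [0, 0.3, 0], "twist": [0, 0, 0], "grip": 0}
    - {"offset": [0, 0.3, 0], "twist": [0, 0, 0], "grip": 0}

```text
clock: 13.3
tcp_pos: [0.6156, 0.0985, 0.0217]
tool_rot: [-3.138, -0.146, -0.0]
wrist_force: [-0.4, 2.2, -0.1]
finger_gap: 0.0006
grasp_force: 1.2
```

```bash
python3 look.py 8 scene wrist | grep -v '^[0-9]* \['
```

```text
13.3 [0.6156 0.0985 0.0217] yaw 5.34 [ 0.  0. -1.] [-0.4  2.2 -0.1]
scene bar [(0.82, [0.484, 0.211, 0.016]), (0.76, [0.622, 0.008, 0.028]), (0.66, [0.63, -0.081, 0.03]), (0.48, [0.467, -0.155, 0.013])]
scene ramp_foot [(0.73, [0.535, -0.009, 0.0]), (0.53, [0.382, 0.337, -0.003])]
scene v_rest [(0.59, [0.622, -0.004, 0.029]), (0.26, [0.383, 0.337, -0.003])]
scene stop_face [(0.97, [0.63, -0.083, 0.03])]
wrist bar [(0.63, [0.621, 0.006, 0.033])]
wrist ramp_foot [(0.68, [0.537, -0.013, 0.004])]
wrist v_rest []
wrist stop_face []
```

Request:
drive_tool:
  motion:
    - {"offset": [0, 0.1, 0], "twist": [0, 0, 0], "grip": 0}
    - {"offset": [0, 0.1, 0], "twist": [0, 0, 0], "grip": 0}
    - {"offset": [0, 0.1, 0], "twist": [0, 0, 0], "grip": 0}
    - {"offset": [0, 0.1, 0], "twist": [0, 0, 0], "grip": 0}
    - {"offset": [0, 0.1, 0], "twist": [0, 0, 0], "grip": 0}
    - {"offset": [0, 0.1, 0], "twist": [0, 0, 0], "grip": 0}
    - {"offset": [0, 0.1, 0], "twist": [0, 0, 0], "grip": 0}
    - {"offset": [0, 0.1, 0], "twist": [0, 0, 0], "grip": 0}
    - {"offset": [0, 0, 0], "twist": [0, 0, 0], "grip": 0}
    - {"offset": [0, 0, 0], "twist": [0, 0, 0], "grip": 0}

```text
clock: 14.9
tcp_pos: [0.6164, 0.0903, 0.0217]
tool_rot: [3.138, 0.146, 0.0]
wrist_force: [-0.3, 2.0, -0.3]
finger_gap: 0.0003
grasp_force: 0.9
```

Request:
drive_tool:
  motion:
    - {"offset": [0, 0.1, 0], "twist": [0, 0, 0], "grip": 0}
    - {"offset": [0, 0.1, 0], "twist": [0, 0, 0], "grip": 0}
    - {"offset": [0, 0.1, 0], "twist": [0, 0, 0], "grip": 0}
    - {"offset": [0, 0.1, 0], "twist": [0, 0, 0], "grip": 0}
    - {"offset": [0, 0, 0], "twist": [0, 0, 0], "grip": 0}
    - {"offset": [0, 0, 0], "twist": [0, 0, 0], "grip": 0}
    - {"offset": [0, 0, 0], "twist": [0, 0, 0], "grip": 0}
    - {"offset": [0, 0, 0], "twist": [0, 0, 0], "grip": 0}
    - {"offset": [0, 0, 0], "twist": [0, 0, 0], "grip": 0}
    - {"offset": [0, 0, 0], "twist": [0, 0, 0], "grip": 0}

```text
clock: 15.9
tcp_pos: [0.6167, 0.0864, 0.0217]
tool_rot: [3.138, 0.146, -0.0]
wrist_force: [-0.3, 1.5, 0.1]
finger_gap: 0.0006
grasp_force: 0.6
```

Request:
drive_tool:
  motion:
    - {"offset": [0, 0.1, 0], "twist": [0, 0, 0], "grip": 0}
    - {"offset": [0, 0.1, 0], "twist": [0, 0, 0], "grip": 0}
    - {"offset": [0, 0.1, 0], "twist": [0, 0, 0], "grip": 0}
    - {"offset": [0, 0.1, 0], "twist": [0, 0, 0], "grip": 0}
    - {"offset": [0, 0, 0], "twist": [0, 0, 0], "grip": 0}
    - {"offset": [0, 0, 0], "twist": [0, 0, 0], "grip": 0}
    - {"offset": [0, 0, 0], "twist": [0, 0, 0], "grip": 0}
    - {"offset": [0, 0, 0], "twist": [0, 0, 0], "grip": 0}
    - {"offset": [0, 0, 0], "twist": [0, 0, 0], "grip": 0}
    - {"offset": [0, 0, 0], "twist": [0, 0, 0], "grip": 0}

```text
clock: 16.9
tcp_pos: [0.6167, 0.086, 0.0218]
tool_rot: [-3.134, -0.15, -0.0]
wrist_force: [-0.6, 8.4, -0.4]
finger_gap: 0.0001
grasp_force: 4.1
```

```bash
python3 look.py 9 scene wrist | grep -v '^[0-9]* \['; python3 -c "
import cv2;a=cv2.imread('pics/scene9.png')[150:230,270:390];cv2.imwrite('pics/c9.png',cv2.resize(a,None,fx=6,fy=6,interpolation=2))"
```

```text
16.9 [0.6167 0.086  0.0218] yaw 5.46 [ 0.     0.004 -1.   ] [-0.6  8.4 -0.4]
scene bar [(0.91, [0.626, -0.007, 0.028]), (0.6, [0.481, 0.21, 0.016]), (0.57, [0.464, -0.154, 0.012])]
scene ramp_foot [(0.84, [0.537, -0.009, 0.001]), (0.55, [0.621, -0.002, 0.031])]
scene v_rest [(0.68, [0.621, -0.001, 0.033])]
scene stop_face [(0.91, [0.631, -0.084, 0.031])]
wrist bar [(0.55, [0.628, -0.007, 0.033])]
wrist ramp_foot []
wrist v_rest []
wrist stop_face []
```

View pics/c9.png

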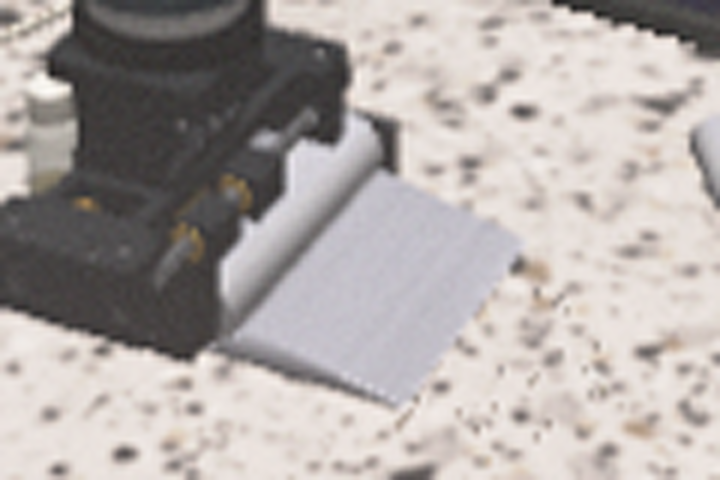

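The crop shows the bar in the V with its far end touching the dark stop (385,155). The force rose to 8.4 N and motion stopped at the expected place, so the bar is against the stop. I'll retreat now.

Request:
drive_tool:
  motion:
    - {"offset": [0, -0.3, 0], "twist": [0, 0, 0], "grip": 0}
    - {"offset": [0, -0.6, 0], "twist": [0, 0, 0], "grip": 0}
    - {"offset": [0, -1.5, 0], "twist": [0, 0, 0], "grip": 0}
    - {"offset": [0, -2.0, 0], "twist": [0, 0, 0], "grip": 0}
    - {"offset": [0, 0, -4], "twist": [0, 0, 0], "grip": 0}
    - {"offset": [0, 0, -4.5], "twist": [0, 0, 0], "grip": 0}
    - {"offset": [0, 0, -4.5], "twist": [0, 0, 0], "grip": 0}
    - {"offset": [-4.5, 0, -2], "twist": [0, 0, 0], "grip": 0}
    - {"offset": [-4.5, 0, 0], "twist": [0, 0, 0], "grip": 0}
    - {"offset": [-4.5, 0, 0], "twist": [0, 0, 0], "grip": 0}

```text
clock: 18.5
tcp_pos: [0.4773, 0.1144, 0.1725]
tool_rot: [-3.138, -0.146, -0.003]
wrist_force: [-0.5, -0.0, 0.7]
finger_gap: 0.0003
grasp_force: 0.0
```

```bash
python3 look.py 10 scene wrist | grep -v '^[0-9]* \['; python3 -c "
import cv2;a=cv2.imread('pics/scene10.png')[150:230,270:390];cv2.imwrite('pics/c10.png',cv2.resize(a,None,fx=6,fy=6,interpolation=2))"
```

```text
18.5 [0.4773 0.1144 0.1725] yaw 5.34 [ 0.002  0.    -1.   ] [-0.5 -0.   0.7]
scene bar [(0.86, [0.481, 0.207, 0.018]), (0.68, [0.626, -0.008, 0.028]), (0.63, [0.466, -0.154, 0.015])]
scene ramp_foot [(0.82, [0.538, -0.008, 0.0])]
scene v_rest [(0.81, [0.622, -0.006, 0.03]), (0.17, [0.631, -0.081, 0.03])]
scene stop_face [(0.75, [0.632, -0.083, 0.03])]
wrist bar [(0.62, [0.483, 0.208, 0.019]), (0.56, [0.622, -0.009, 0.033])]
wrist ramp_foot [(0.92, [0.536, -0.014, 0.003])]
wrist v_rest []
wrist stop_face []
```

View pics/wrist10.png

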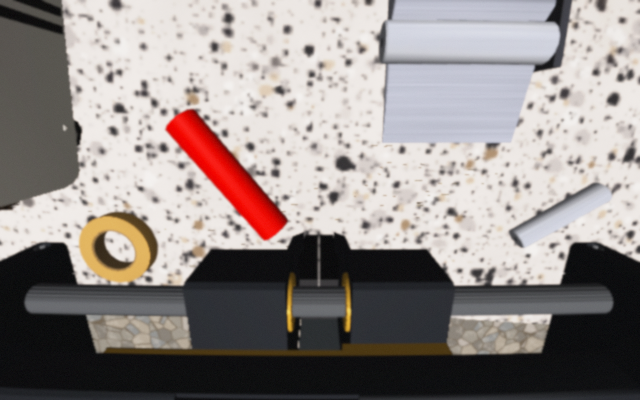

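View pics/c10.png

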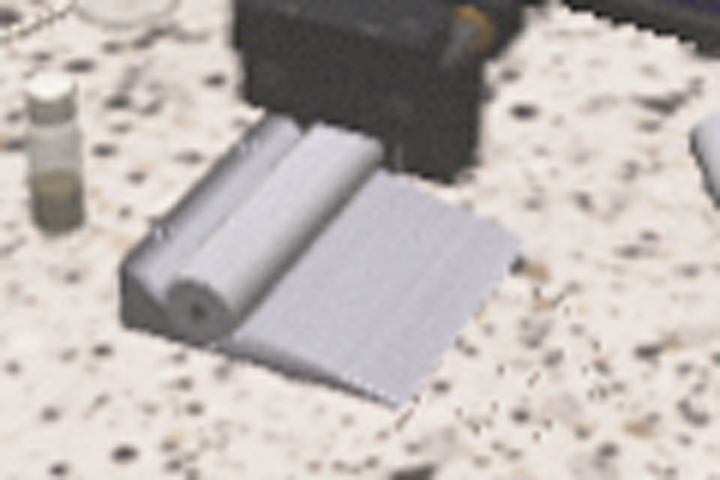

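The wrist view shows the bar in the V at (470,42), with its right end touching the stop at (557,42). In the crop the free end at (200,308) protrudes slightly past the block. The vial and the rest are undisturbed, so I'm handing in.

```bash
python3 -c "
from station import env; print(env.job_done())"
```

```text
the job is handed in; nothing more can be done
None
```

The bar was rolled up the ramp into the V-block groove and pushed along it against the end stop, and the job was handed in at about 18.6 s of robot time with the robot clear of everything; the verdict was not shown.

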